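# Hang up the rack cover and show the blue-capped sample tube at a slant

## Task

Lift the orange hold-down cover off the tube rack by its yellow fin and hang it astride the steel rail, one skirt on each side of the bar, and let go of it. Then draw the blue-capped tube out of the rack, turn it to a slant of about 45 degrees with the cap end higher, and finish while holding it still like that in the gripper, its lowest point at least 15 cm above the bench and touching nothing else. Leave the black-capped tubes in the rack and the bottle, tip box and well plate where they are.

Things in the scene. Friction and masses are not known exactly. Their poses are not given: they have to be found in the camera images.
- cover: Orange rigid cover, inverted U, about 120 g, standing on the rack's top over the tubes. Two skirts 160 mm long (y), 50 tall, 3 thick, 34 apart inside, 40 over all (x), joined on top by 3 cross straps 4 mm thick (10 mm wide at y = -75 and +75, 16 mm wide at 0), open between them. Origin: centre of the underside (skirts' lower edges); z up, y lengthwise, at the start along the row of tubes.
- cover_handle (a point): Grip point in the cover's yellow upright fin, which stands on the middle strap: 12 mm thick along x, 24 mm along y, 36 mm tall, from 54 to 90 mm above the cover's origin. This point is 77 mm above that origin, 27 mm above cover_roof. Axes as the cover's.
- cover_roof (a point): Point under the cover's middle strap, 50 mm above the cover's origin, halfway between the skirts: the face that comes to rest on the bar. Axes as the cover's.
- rack: White plastic tube rack, fixed, 60 mm (x) by 180 mm (y) by 60 mm tall. Four sockets in one row along its y at y = -54, -18, +18 and +54 mm (x = 0), 15 mm square, their floor 5 mm above the bench. Origin: centre of the underside, z up.
- rail: Steel rail, fixed: a round level bar 20 mm thick along its y on two posts 24 mm thick with round 70 mm feet, 280 mm between the posts' axes. Origin on the bench under the middle of the bar, z up. The bar's top is 140 mm above the bench.
- rail_mid (a point): Middle of the rail's bar, on the bar's axis, 10 mm below the bar's top; y along the bar, z up. The cover hangs lengthwise along the bar.
- tube_blue: The sample tube to show: 100 mm long, 12.4 mm thick, blue cap 17 mm across over its top 20 mm (80 to 100 mm from the foot); 20 g, rigid, closed. Stands in any one of the four sockets; its top is 105 mm above the bench, 45 mm above the rack. Origin at its foot, z along the tube towards the cap.
- tube_a: Black-capped sample tube, same shape as tube_blue, standing in the rack; leave it. Origin at its foot, z up through the cap.
- tube_b: Black-capped sample tube, same shape as tube_blue, standing in the rack; leave it. Origin at its foot, z up through the cap.
- tube_c: Black-capped sample tube, same shape as tube_blue, standing in the rack; leave it. Origin at its foot, z up through the cap.
- bottle: White reagent bottle with blue cap, 52 mm across, 100 mm tall, loose bystander. Origin: centre of the underside.
- tipbox: Blue pipette tip box, 85 by 120 mm, 60 mm tall, loose bystander. Origin: centre of the underside.
- wellplate: White well plate, 85 by 127 mm, 14 mm tall, loose bystander. Origin: centre of the underside.
Things that resemble listed ones, but are neither listed nor needed, are in the scene too. Leave any red look-alike of the rack alone.

How it is judged:
By the outcome, as a careful person would: the job done as asked, in the order asked, and still so for the second after the job is handed in, while the arm keeps its last pose, push and grip.
It also fails if it takes over 64 s, if anything falls off the work surface, if the arm or the gripper's body presses on something with over 40 N, if the wrist force passes 120 N, or if a joint passes its speed limit or range.

## Robot

A 6-joint arm with a two-finger parallel gripper is mounted at the origin on the work surface. World frame = base frame: x ahead of the robot, y to its left, z up, the work surface at z = 0. Lengths are in m, angles in rad, forces in N, time in s.
With the tool pointing down it reaches from about 0.3 to 0.775 m from the base axis. Payload 14.6 kg.
Tool frame: the origin (TCP) lies at the centre of the arm's flange, where the gripper is bolted on; the fingertips stand 199 mm ahead of it and the grasp point (between the pads) lies 180 mm ahead of it; z points along the fingers, y is the line along which they close (so a half turn about z gives the same grasp; the last joint's range is limited). The gripper opens to 94 mm and grips with 3 to 60 N. Pads are 16 mm wide; open, the fingers measure 119 mm over their backs; the gripper's body (75 mm by 177 mm) begins 78 mm behind the grasp point.
Start: joints at [-1.345, 0.3, 1.521, -0, 1.321, -0.067], TCP at [0.159, -0.527, 0.405] pointing down, gripper open.
Joint ranges: [-3.03, 3.03], [-0.79, 2.21], [0.23, 2.52], [-1.04, 4.18], [0, 3.07], [-2.55, 2.55]. Speed limits (rad/s): [2.22, 2.22, 2.57, 3.14, 3.14, 3.14].

## Interface

Orientations are given as [roll, pitch, yaw] about the fixed x, y, z axes, in that order (R = Rz(yaw) Ry(pitch) Rx(roll)).
In Python, from station import ctrl gives the robot as it stands. The module is installed in compiled form; this text tells all that it offers.
- The arm moves only by the tool servo_tool, never from a script. Its argument "motion" is a list of rows, each a list of 5 numbers: the closure, from 0 (fully open) to 1 (shut), then the shift along the world's x, y, z in cm, then the turn about the world's z in degrees. A call has 1 to 20 rows; each row is the pose to reach, as a shift and turn from the pose commanded when the call began; what a row does not reach only later rows make up. A row lasts 1/8 s, in which the tool goes at most 62.5 mm and 10.7 degrees, less where a joint would pass 70% of its speed; a pose out of reach is approached as far as the arm can. A call with a gripper value outside its range is refused whole. The fingers move at their own pace and stop on an object; "squeeze" is the grip in N (left out, the last holds). Time passes only in rows, so rows that repeat a pose let the fingers close. It gives the time, the measured TCP pose, the force, the opening and the grip force at its end, in the units of the state.
- ctrl.get_obs(): the state, without advancing time (a new reading comes with each control period).
- ctrl.camera(name): name is "scene" or "top" or "wrist"; returns a dict with "image" (384x512x3 uint8, red, green, blue), "fx", "fy", "cx", "cy" (pixels), "camera_from_world" (4x4, takes a point from world to camera coordinates); the wrist camera has in their place "hand_eye" (4x4, takes a point from camera to tool coordinates, whose origin is the TCP and whose axes are the flange's). Camera axes: x right, y up, looking along -z (the intrinsics and any distortion apply to the point x, -y, -z); pixel columns grow to the right and rows downward; lengths in m; the calibration is good to about 2 mm. A picture is of the moment at which its call begins: read the wrist's pose just before it. There is no depth.
- ctrl.hand_in(): hands the job in; it is judged then, once.
The state is a dict: "time_s": time; "qpos": joint angles; "joint_vel": joint speeds; "tau": joint torques, N m; "ee_pos": TCP position; "eef_rot": TCP orientation; "force": force on the tool from outside, world axes, zero at the start; "moment": the same for the moment, N m; "grip_width": finger opening in m; "grip_force": force on a finger pad.
Only numpy, scipy, OpenCV 4.12 (cv2) and the standard library are available. Lean on these libraries where they do the work, as an engineer would, in place of code of your own. Each camera call takes 0.05 s, during which the arm holds its last target. There are 200 camera calls.

## Working session

There is one attempt and no reset: what is moved stays moved. The work goes in short steps, Python scripts to look and compute and a tool call to move; the robot and the scene stay as the last step left them, time stands still between calls to the robot, and variables do not carry over. Pictures are saved under pics/ and viewed, at most 10 in all, crops included, and the job is handed in when it is done.

Besides the shell and the picture viewer there is one more tool, called as name(argument=value, ...) on one line, values as JSON. servo_tool: Moves the arm, as the interface text tells. Its arguments: {"type":"object","properties":{"motion":{"type":"array","items":{"type":"array","items":{"type":"number"}}},"squeeze":{"type":"number"}},"required":["motion"]}

```bash
mkdir -p pics
cat > h.py <<'E'
import numpy as np, cv2
from station import ctrl
from scipy.spatial.transform import Rotation as R
def shot(name):
    o=ctrl.get_obs(); c=ctrl.camera(name)
    if 'camera_from_world' in c: W=np.linalg.inv(np.array(c['camera_from_world']))
    else:
        T=np.eye(4); r=np.array(o['eef_rot'])
        T[:3,:3]=R.from_euler('xyz',r).as_matrix() if r.shape==(3,) else r
        T[:3,3]=o['ee_pos']; W=T@np.array(c['hand_eye'])
    return c,W
def ray(c,W,u,v):
    d=np.array([(u-c['cx'])/c['fx'],-(v-c['cy'])/c['fy'],-1.]); return W[:3,3],W[:3,:3]@d
def onz(c,W,u,v,z):
    p,d=ray(c,W,u,v); return p+d*(z-p[2])/d[2]
def proj(c,W,P):
    q=np.linalg.inv(W)@np.append(P,1); return np.array([c['cx']+c['fx']*q[0]/-q[2], c['cy']-c['fy']*q[1]/-q[2]])
E
python3 - <<'E'
from h import *
o=ctrl.get_obs(); print(o['ee_pos'],o['eef_rot'],o['grip_width'])
a=[]
for n in('scene','top'):
    c,W=shot(n); print(n,{k:v for k,v in c.items() if k not in('image','camera_from_world')},W.round(3).tolist())
    cv2.imwrite(f'pics/{n}0.png',c['image'][:,:,::-1]);
E
```

```text
[ 0.15873626 -0.52656766  0.40407014] [-3.14041686e+00 -8.42811465e-05  2.92771081e-01] 0.09418907541429927
scene {'fx': 392.20111515199835, 'fy': 392.20111515199835, 'cx': 259.8799593988754, 'cy': 185.27159876961088} [[-0.623, -0.678, 0.39, 1.061], [0.782, -0.532, 0.325, 0.485], [-0.013, 0.507, 0.862, 1.244], [0.0, 0.0, 0.0, 1.0]]
top {'fx': 397.3326140704877, 'fy': 397.3326140704877, 'cx': 254.91891915772337, 'cy': 193.27625286829127} [[-0.009, 0.996, -0.093, 0.445], [-1.0, -0.008, 0.011, 0.07], [0.01, 0.093, 0.996, 1.183], [0.0, 0.0, 0.0, 1.0]]
```

View pics/scene0.png

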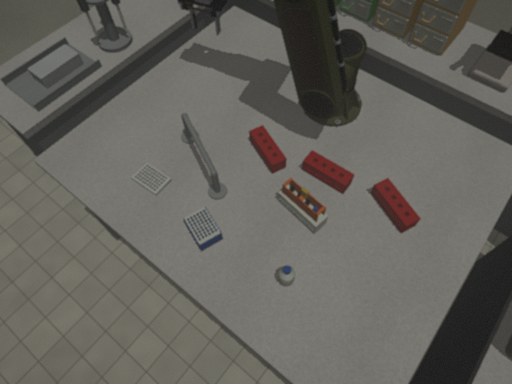

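View pics/top0.png

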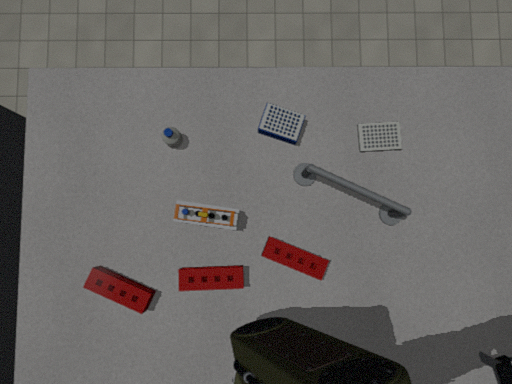

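Run:
```python
from h import *
c,W=shot('top'); im=c['image']; hsv=cv2.cvtColor(im,cv2.COLOR_RGB2HSV)
roi=np.zeros(im.shape[:2],np.uint8); roi[190:240,165:250]=255
def m(lo,hi,r=roi): return cv2.inRange(hsv,lo,hi)&r
def cen(k): v,u=np.nonzero(k); return u.mean(),v.mean(),len(u)
o=m((5,120,80),(18,255,255)); y=m((22,120,100),(35,255,255)); b=m((100,90,60),(130,255,255))
for n,k,z in(('orange',o,.112),('yellow',y,.15),('blue',b,.105)):
    u,v,N=cen(k); print(n,u,v,N,onz(c,W,u,v,z).round(4))
pts=np.argwhere(o)[:,::-1].astype(np.float32)
r=cv2.minAreaRect(pts); B=cv2.boxPoints(r); print('box',r,[onz(c,W,*p,.114)[:2].round(4).tolist() for p in B])
# rail: gray darker than bench
g=cv2.cvtColor(im,cv2.COLOR_RGB2GRAY)
for u in (325,340,355,370,385):
    print(u,[int(x) for x in g[165:225,u]][:60:2])
a=cv2.resize(im[185:245,165:255],None,fx=5,fy=5,interpolation=cv2.INTER_CUBIC)
d=cv2.resize(im[150:235,285:420],(450,283),interpolation=cv2.INTER_CUBIC)
cs,Ws=shot('scene'); e=cv2.resize(cs['image'][170:235,265:335],(450*70//70,418),interpolation=cv2.INTER_CUBIC)
cv2.imwrite('pics/crop1.png',np.vstack([a[:,:,::-1],d[:,:,::-1]])[:600])
```

```text
orange 204.85344827586206 213.92672413793105 232 [0.4897 0.1938 0.112 ]
yellow 202.21621621621622 214.02702702702703 37 [0.4879 0.1962 0.15  ]
blue 184.67857142857142 211.32142857142858 28 [0.4976 0.2492 0.105 ]
box ((204.04981994628906, 214.59144592285156), (59.07453536987305, 14.478104591369629), 6.952957630157471) [[0.4789, 0.2765], [0.5175, 0.2722], [0.4969, 0.1146], [0.4584, 0.1195]]
325 [117, 118, 113, 81, 100, 90, 65, 75, 74, 78, 121, 121, 117, 115, 118, 118, 121, 119, 115, 115, 116, 120, 116, 116, 120, 119, 113, 114, 117, 116]
340 [114, 121, 118, 119, 120, 121, 78, 94, 102, 75, 57, 73, 66, 105, 116, 120, 118, 121, 117, 112, 114, 117, 115, 115, 119, 117, 115, 111, 116, 114]
355 [113, 116, 116, 113, 118, 114, 116, 116, 119, 103, 84, 100, 89, 61, 74, 74, 88, 121, 120, 117, 114, 110, 118, 120, 115, 119, 115, 118, 114, 114]
370 [117, 114, 115, 114, 115, 117, 114, 116, 115, 112, 112, 113, 110, 80, 95, 91, 72, 64, 79, 68, 103, 121, 110, 121, 115, 119, 119, 117, 122, 115]
385 [121, 118, 118, 117, 117, 115, 120, 116, 120, 120, 116, 116, 121, 121, 120, 115, 87, 85, 98, 83, 53, 57, 61, 91, 97, 97, 97, 93, 98, 76]
```

View pics/crop1.png

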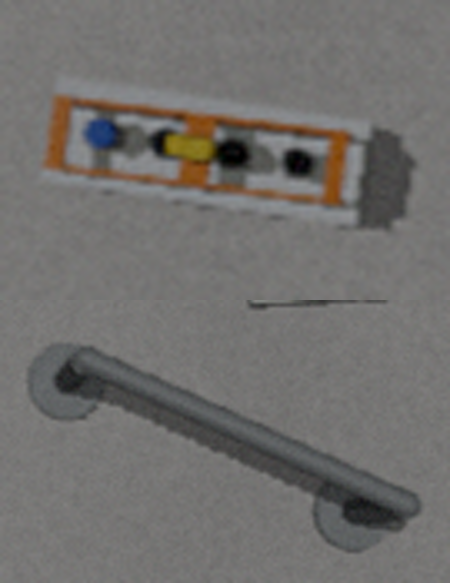

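servo_tool(motion=[[0, 33, 72.3, 2, 66], [0, 33, 72.3, 2, 66], [0, 33, 72.3, 2, 66], [0, 33, 72.3, 2, 66], [0, 33, 72.3, 2, 66], [0, 33, 72.3, 2, 66], [0, 33, 72.3, 2, 66], [0, 33, 72.3, 2, 66], [0, 33, 72.3, 2, 66], [0, 33, 72.3, 2, 66], [0, 33, 72.3, 2, 66], [0, 33, 72.3, 2, 66], [0, 33, 72.3, 2, 66], [0, 33, 72.3, 2, 66], [0, 33, 72.3, 2, 66], [0, 33, 72.3, 2, 66], [0, 33, 72.3, 2, 66], [0, 33, 72.3, 2, 66], [0, 33, 72.3, 2, 66]], squeeze=20)

```text
time_s: 2.58
ee_pos: [0.4887, 0.1962, 0.4247]
eef_rot: [3.141, -0.0, 1.444]
force: [-0.2, 0.0, -1.7]
grip_width: 0.0939
grip_force: 0.0
```

Run:
```python
from h import *
o=ctrl.get_obs(); print(o['time_s'],o['ee_pos'],np.degrees(o['eef_rot']),o['qpos'])
c,W=shot('wrist'); im=c['image']; cv2.imwrite('pics/w1.png',im[:,:,::-1]); print(c['fx'],c['cx'],c['cy'],W.round(3).tolist())
hsv=cv2.cvtColor(im,cv2.COLOR_RGB2HSV)
for n,lo,hi,z in(('orange',(5,120,60),(18,255,255),.114),('yellow',(22,110,80),(35,255,255),.15),('blue',(100,90,50),(130,255,255),.105)):
    k=cv2.inRange(hsv,lo,hi); N,l,s,ce=cv2.connectedComponentsWithStats(k)
    for i in range(1,N):
        if s[i,4]>60: print(n,s[i],ce[i].round(1),onz(c,W,*ce[i],z).round(4))
    if n!='blue' and k.any():
        r=cv2.minAreaRect(np.argwhere(k)[:,::-1].astype(np.float32)); print([onz(c,W,*p,z)[:2].round(4).tolist() for p in cv2.boxPoints(r)])
c,W=shot('top')
for u,v,z in((303.6,174.3,0),(390,215.4,0),(312,167.4,.13),(406.5,209.4,.13)): print(onz(c,W,u,v,z).round(4))
```

```text
2.575 [0.48872717 0.19621992 0.42472204] [ 1.79994425e+02 -1.94929531e-03  8.27592762e+01] [ 3.12240732e-01  2.32319556e-01  1.55911934e+00 -1.07819792e-05
  1.35005122e+00  4.38617565e-01]
302.47901927956127 258.37580538565874 194.50534489855764 [[0.992, 0.12, 0.034, 0.499], [-0.125, 0.952, 0.278, 0.277], [0.001, -0.28, 0.96, 0.404], [0.0, 0.0, 0.0, 1.0]]
orange [ 238  109   44  156 2553] [259.4 185.2] [0.4915 0.2023 0.114 ]
[[0.2329, 0.0331], [0.3375, 0.3071], [0.7435, 0.2268], [0.7568, -0.0826]]
yellow [253 182  13  34 416] [259.  199.2] [0.4905 0.199  0.15  ]
[[0.275, 0.0814], [0.3236, 0.2358], [0.6607, 0.1931], [0.6696, 0.0312]]
blue [470  37  36  31 788] [488.2  51.8] [0.7124 0.2978 0.105 ]
blue [254 126  17  19 240] [261.9 135.1] [0.4998 0.2497 0.105 ]
blue [ 429  248   83   33 1462] [463.8 264.2] [0.7042 0.0821 0.105 ]
[ 0.6109 -0.0896  0.    ]
[ 0.4852 -0.3453  0.    ]
[ 0.6112 -0.095   0.13  ]
[ 0.4963 -0.3443  0.13  ]
```

View pics/w1.png

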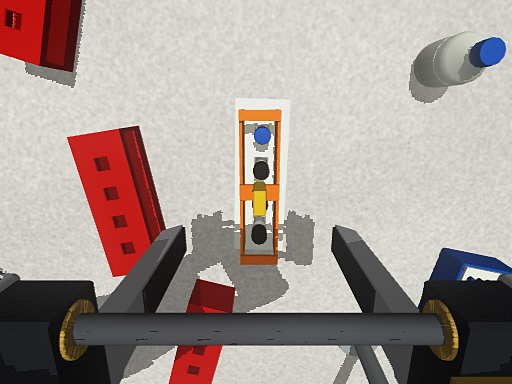

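servo_tool(motion=[[0, 0.1, 0, -5, 0], [0, 0.1, 0, -10, 0], [0, 0.1, 0, -10.4, 0], [0, 0.1, 0, -10.4, 0], [1, 0.1, 0, -10.4, 0], [1, 0.1, 0, -10.4, 0], [1, 0.1, 0, -10.4, 0], [1, 0.1, 0, -10.4, 0], [1, 0.1, 0, -10.4, 0], [1, 0.1, 0, -10.4, 0], [1, 0.1, 0, -10.4, 0], [1, 0.1, 0, -10.4, 0]], squeeze=30)

```text
time_s: 4.18
ee_pos: [0.4897, 0.1964, 0.3206]
eef_rot: [-3.142, 0.0, 1.445]
force: [-0.9, 0.2, -0.3]
grip_width: 0.0174
grip_force: 0.0
```

servo_tool(motion=[[1, 0, 0, 0, 0], [1, 0, 0, 0, 0], [1, 0, 0, 0, 0], [1, 0, 0, 2, 0], [1, 0, 0, 4, 0], [1, 0, 0, 6, 0], [1, 0, 0, 9, 0], [1, 0, 0, 12, 0], [1, 0, 0, 14, 0], [1, 0, 0, 14, 0]])

```text
time_s: 5.42
ee_pos: [0.4897, 0.1964, 0.4616]
eef_rot: [3.14, -0.001, 1.445]
force: [-0.4, 0.3, -2.3]
grip_width: 0.0117
grip_force: 30.0
```

servo_tool(motion=[[1, 5.9, -41.5, 1, -17.5], [1, 5.9, -41.5, 1, -17.5], [1, 5.9, -41.5, 1, -17.5], [1, 5.9, -41.5, 1, -17.5], [1, 5.9, -41.5, 1, -17.5], [1, 5.9, -41.5, 1, -17.5], [1, 5.9, -41.5, 1, -17.5], [1, 5.9, -41.5, 1, -17.5], [1, 5.9, -41.5, 1, -17.5], [1, 5.9, -41.5, 1, -17.5], [1, 5.9, -41.5, 1, -17.5]])

```text
time_s: 6.8
ee_pos: [0.5488, -0.2177, 0.4708]
eef_rot: [3.141, -0.0, 1.14]
force: [0.4, 1.2, -1.1]
grip_width: 0.0119
grip_force: 30.0
```

Run:
```python
from h import *
o=ctrl.get_obs(); print(o['time_s'],o['ee_pos'],np.degrees(o['eef_rot']))
im0=cv2.imread('pics/top0.png'); c,W=shot('top')
g=cv2.GaussianBlur(cv2.cvtColor(im0,cv2.COLOR_BGR2GRAY),(1,3),0).astype(float)
P=[]
for u in range(322,385):
    v0=170+(u-322)*.438; lo=int(v0-6); s=np.diff(g[lo:lo+26,u]); a=int(np.argmin(s[:10]));
    b=a+5+int(np.argmin(s[a+5:a+12])); P.append((u,lo+a+.5,lo+b+.5))
P=np.array(P)
for k,nm in((1,'up'),(2,'low')):
    f=np.polyfit(P[:,0],P[:,k],1); r=P[:,k]-np.polyval(f,P[:,0]); ok=abs(r)<1.5; f=np.polyfit(P[ok,0],P[ok,k],1); print(nm,f,ok.sum(),[onz(c,W,u,np.polyval(f,u),.13).round(4).tolist() for u in(322,384)])
s,Ws=shot('scene'); w,Ww=shot('wrist')
a=c['image'][140:260,270:430]; b=s['image'][90:210,140:300]
im=np.vstack([np.hstack([cv2.resize(x,(400,300),interpolation=cv2.INTER_CUBIC) for x in(a,b)]),np.hstack([cv2.resize(w['image'],(400,300)),np.zeros((300,400,3),np.uint8)])])
cv2.imwrite('pics/p2.png',im[:,:,::-1])
```

```text
6.8 [ 0.54880304 -0.21769373  0.47077071] [ 1.79987467e+02 -6.75738224e-04  6.53431005e+01]
up [ 0.45046083 23.18573989] 63 [[0.6087, -0.1218, 0.13], [0.5322, -0.2856, 0.13]]
low [ 0.46150154 25.62170379] 63 [[0.5925, -0.1214, 0.13], [0.5143, -0.2849, 0.13]]
```

View pics/p2.png

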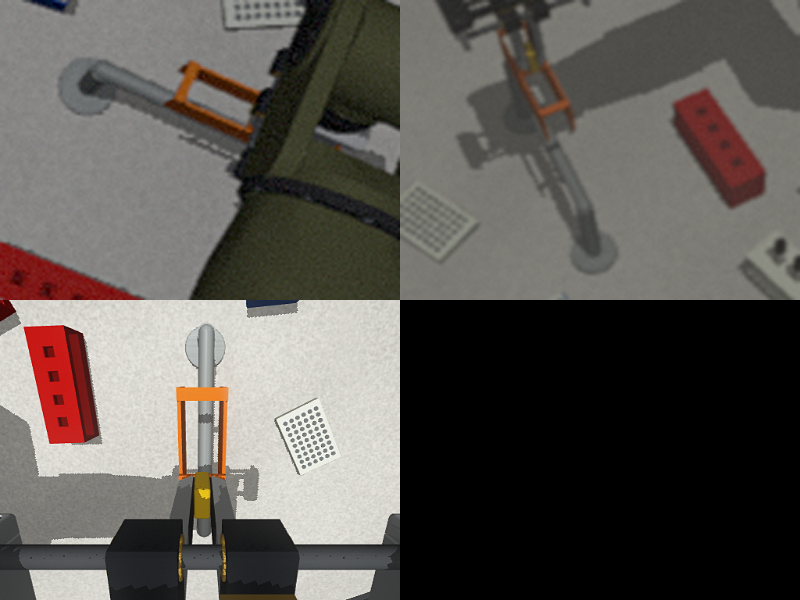

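Run:
```python
from h import *
w,W=shot('wrist'); o=ctrl.get_obs(); t=o['eef_rot'][2]; im=w['image']; g=cv2.GaussianBlur(cv2.cvtColor(im,cv2.COLOR_RGB2GRAY),(5,5),0).astype(float)
ax=np.array([np.cos(t),np.sin(t)]); n=np.array([-ax[1],ax[0]]) # ax: cover length, n: lateral
def rel(p): d=p[:2]-np.array(o['ee_pos'][:2]); return (d@ax*1000).round(1),(d@n*1000).round(1)
for v in (70,80,88,95,100,135,140):
    s=np.diff(g[v,235:295]); a=235+np.argmin(s[:33])+.5; b=235+22+np.argmax(s[22:])+.5
    print(v,a,b,rel(onz(w,W,a,v,.13)),rel(onz(w,W,b,v,.13)))
hsv=cv2.cvtColor(im,cv2.COLOR_RGB2HSV); k=cv2.inRange(hsv,(5,120,60),(18,255,255))
zc=o['ee_pos'][2]-.183-.077
for v in (118,122):
    u=np.nonzero(k[v])[0]; print('strap',v,u.min(),u.max(),rel(onz(w,W,u.min(),v,zc+.054)),rel(onz(w,W,u.max(),v,zc+.054)))
```

```text
70 237.5 273.5 (np.float64(116.0), np.float64(19.6)) (np.float64(116.1), np.float64(-15.8))
80 242.5 281.5 (np.float64(106.8), np.float64(14.8)) (np.float64(106.8), np.float64(-23.9))
88 252.5 275.5 (np.float64(99.3), np.float64(4.9)) (np.float64(99.3), np.float64(-18.1))
95 252.5 276.5 (np.float64(92.6), np.float64(5.0)) (np.float64(92.7), np.float64(-19.2))
100 252.5 274.5 (np.float64(87.8), np.float64(5.0)) (np.float64(87.9), np.float64(-17.2))
135 253.5 273.5 (np.float64(53.0), np.float64(4.1)) (np.float64(53.0), np.float64(-16.8))
140 252.5 273.5 (np.float64(47.8), np.float64(5.2)) (np.float64(47.9), np.float64(-16.8))
strap 118 226 291 (np.float64(75.0), np.float64(18.5)) (np.float64(75.0), np.float64(-20.1))
strap 122 226 291 (np.float64(72.7), np.float64(18.6)) (np.float64(72.7), np.float64(-20.2))
```

servo_tool(motion=[[1, 0.45, -0.2, 0, -0.5], [1, 0.45, -0.2, -3, -0.5], [1, 0.45, -0.2, -6, -0.5], [1, 0.45, -0.2, -8, -0.5], [1, 0.45, -0.2, -10, -0.5], [1, 0.45, -0.2, -11, -0.5], [1, 0.45, -0.2, -11.6, -0.5], [1, 0.45, -0.2, -11.8, -0.5], [1, 0.45, -0.2, -11.9, -0.5], [1, 0.45, -0.2, -11.9, -0.5]])

```text
time_s: 8.25
ee_pos: [0.5533, -0.2206, 0.352]
eef_rot: [3.141, -0.0, 1.131]
force: [0.1, 0.0, -1.7]
grip_width: 0.0117
grip_force: 30.0
```

Run:
```python
from h import *
o=ctrl.get_obs(); print(o['force'],o['moment'])
s,Ws=shot('scene'); w,Ww=shot('wrist')
im=np.hstack([cv2.resize(x,(400,300),interpolation=cv2.INTER_CUBIC) for x in(s['image'][90:210,140:300],w['image'])])
cv2.imwrite('pics/p3.png',im[:,:,::-1])
```

```text
[ 0.12076667  0.00984025 -1.68708214] [-0.05926483 -0.11499042  0.03885411]
```

View pics/p3.png

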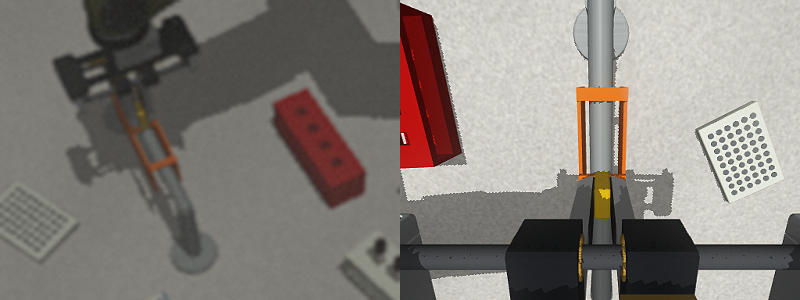

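servo_tool(motion=[[1, 0, 0, -0.1, 0], [1, 0, 0, -0.2, 0], [1, 0, 0, -0.25, 0], [1, 0, 0, -0.25, 0]])

```text
time_s: 8.85
ee_pos: [0.5532, -0.2206, 0.3504]
eef_rot: [3.141, 0.0, 1.131]
force: [-4.3, 1.1, 9.9]
grip_width: 0.0119
grip_force: 30.0
```

servo_tool(motion=[[1, 0, 0, 0.1, 0], [0.6, 0, 0, 0.1, 0], [0.6, 0, 0, 0.1, 0], [0.5, 0, 0, 0.1, 0], [0.5, 0, 0, 0.1, 0], [0.5, 0, 0, 0.1, 0], [0.5, 0, 0, 3, 0], [0.5, 0, 0, 7, 0], [0.3, 0, 0, 11, 0], [0.3, 0, 0, 11, 0]])

```text
time_s: 10.1
ee_pos: [0.5531, -0.2205, 0.4624]
eef_rot: [3.136, -0.0, 1.131]
force: [-0.4, 0.4, -0.5]
grip_width: 0.0633
grip_force: 0.0
```

Run:
```python
from h import *
s,Ws=shot('scene'); w,Ww=shot('wrist')
im=np.hstack([cv2.resize(x,(400,300),interpolation=cv2.INTER_CUBIC) for x in(s['image'][90:210,140:300],w['image'])])
cv2.imwrite('pics/p4.png',im[:,:,::-1])
```

```text
(no output)
```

View pics/p4.png

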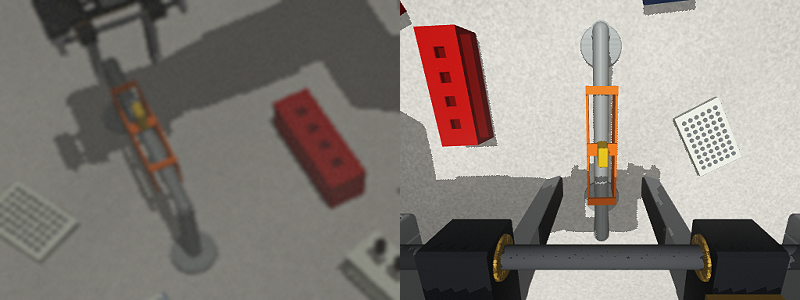

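servo_tool(motion=[[0, -5.5, 46.9, -2, 17.7], [0, -5.5, 46.9, -2, 17.7], [0, -5.5, 46.9, -2, 17.7], [0, -5.5, 46.9, -2, 17.7], [0, -5.5, 46.9, -2, 17.7], [0, -5.5, 46.9, -2, 17.7], [0, -5.5, 46.9, -2, 17.7], [0, -5.5, 46.9, -2, 17.7], [0, -5.5, 46.9, -2, 17.7], [0, -5.5, 46.9, -2, 17.7], [0, -5.5, 46.9, -2, 17.7], [0, -5.5, 46.9, -2, 17.7]])

```text
time_s: 11.7
ee_pos: [0.4985, 0.2476, 0.4392]
eef_rot: [3.142, -0.0, 1.438]
force: [-0.3, 0.6, 0.5]
grip_width: 0.0943
grip_force: 0.0
```

Run:
```python
from h import *
o=ctrl.get_obs(); print(o['ee_pos'],np.degrees(o['eef_rot'][2]),o['qpos'])
w,W=shot('wrist'); hsv=cv2.cvtColor(w['image'],cv2.COLOR_RGB2HSV)
k=cv2.inRange(hsv,(100,90,50),(130,255,255)); N,l,s,ce=cv2.connectedComponentsWithStats(k)
for i in range(1,N):
    if s[i,4]>60:
        print(s[i],ce[i].round(1),onz(w,W,*ce[i],.105).round(4))
        x,y,ww,hh=s[i,:4]; print([onz(w,W,a,b,.105)[:2].round(4).tolist() for a,b in((x,y+hh/2),(x+ww,y+hh/2),(x+ww/2,y),(x+ww/2,y+hh))])
a=w['image'][90:290,130:400]; cv2.imwrite('pics/p5.png',cv2.resize(a,None,fx=2,fy=2)[:,:,::-1])
```

```text
[0.49846607 0.24762933 0.4391793 ] 82.40601708896125 [ 3.95269234e-01  2.90521173e-01  1.45255618e+00 -3.30552933e-05
  1.39843807e+00  5.27814907e-01]
[456  96  24  25 446] [467.4 108. ] [0.7166 0.2992 0.105 ]
[[0.7053, 0.3002], [0.7291, 0.297], [0.7165, 0.3107], [0.718, 0.2863]]
[251 173  16  19 221] [258.6 182. ] [0.5001 0.2513 0.105 ]
[[0.492, 0.2518], [0.509, 0.2495], [0.5018, 0.2609], [0.4991, 0.2402]]
[428 273  37   8 168] [442.8 277.6] [0.6996 0.1082 0.105 ]
[[0.6823, 0.1113], [0.7254, 0.1055], [0.7036, 0.1138], [0.7041, 0.103]]
```

View pics/p5.png

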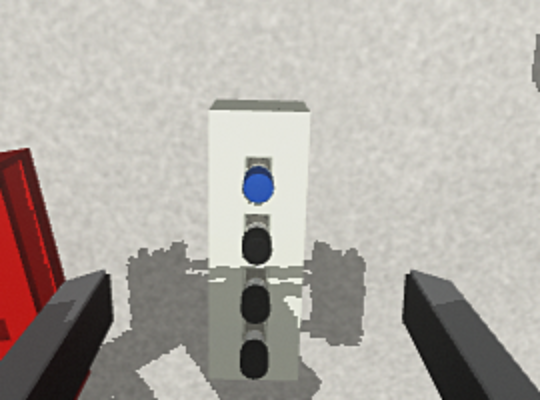

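servo_tool(motion=[[0, 0.1, 0.15, -5, 0], [0, 0.1, 0.15, -10, 0], [0, 0.1, 0.15, -14, 0], [0, 0.1, 0.15, -16.5, 0], [0, 0.1, 0.15, -16.6, 0], [0.6, 0.1, 0.15, -16.6, 0], [1, 0.1, 0.15, -16.6, 0], [1, 0.1, 0.15, -16.6, 0], [1, 0.1, 0.15, -16.6, 0], [1, 0.1, 0.15, -16.6, 0], [1, 0.1, 0.15, -16.6, 0], [1, 0.1, 0.15, -16.6, 0], [1, 0.1, 0.15, -16.6, 0], [1, 0.1, 0.15, -16.6, 0], [1, 0.1, 0.15, -16.6, 0]], squeeze=15)

```text
time_s: 13.62
ee_pos: [0.4992, 0.2499, 0.2731]
eef_rot: [-3.142, 0.0, 1.439]
force: [-0.3, -1.1, -0.4]
grip_width: 0.0164
grip_force: 15.0
```

servo_tool(motion=[[1, 0, 0, 1, 0], [1, 0, 0, 3, 0], [1, 0, 0, 5, 0], [1, 0, 0, 8, 0], [1, 0, 0, 11, 0], [1, 0, 0, 14, 0], [1, 0, 0, 17, 0], [1, 0, 0, 17, 0]])

```text
time_s: 14.62
ee_pos: [0.499, 0.2499, 0.4457]
eef_rot: [3.138, -0.002, 1.44]
force: [0.5, 0.1, -0.8]
grip_width: 0.0162
grip_force: 15.0
```

Run:
```python
from h import *
o=ctrl.get_obs(); print(o['ee_pos'],o['grip_width'],o['qpos'])
c,W=shot('top'); hsv=cv2.cvtColor(c['image'],cv2.COLOR_RGB2HSV)
k=cv2.inRange(hsv,(5,120,80),(18,255,255)); k[:140]=0;k[:,:290]=0;k[240:]=0;k[:,420:]=0
B=cv2.boxPoints(cv2.minAreaRect(np.argwhere(k)[:,::-1].astype(np.float32)))
Q=[onz(c,W,*p,.144)[:2].round(4).tolist() for p in B]; print(Q,np.mean(Q,0))
```

```text
[0.49904813 0.24985435 0.44568974] 0.01620864640646425 [3.98549643e-01 2.89387826e-01 1.43903068e+00 4.90088785e-06
 1.40876921e+00 5.29830260e-01]
[[0.5596, -0.1342], [0.6032, -0.1554], [0.5333, -0.302], [0.4901, -0.2803]] [ 0.54655  -0.217975]
```

servo_tool(motion=[[1, 5.8, -35.6, 0, -107.5], [1, 5.8, -35.6, 0, -107.5], [1, 5.8, -35.6, 0, -107.5], [1, 5.8, -35.6, 0, -107.5], [1, 5.8, -35.6, 0, -107.5], [1, 5.8, -35.6, 0, -107.5], [1, 5.8, -35.6, 0, -107.5], [1, 5.8, -35.6, 0, -107.5], [1, 5.8, -35.6, 0, -107.5], [1, 5.8, -35.6, 0, -107.5], [1, 5.8, -35.6, 0, -107.5], [1, 5.8, -35.6, 0, -107.5], [1, 5.8, -35.6, 0, -107.5], [1, 5.8, -35.6, 0, -107.5]])

```text
time_s: 16.42
ee_pos: [0.5572, -0.1061, 0.4431]
eef_rot: [3.142, 0.0, -0.436]
force: [0.1, -0.2, -0.1]
grip_width: 0.0166
grip_force: 15.0
```

Run:
```python
from h import *
o=ctrl.get_obs(); print(o['ee_pos'],np.degrees(o['eef_rot']),o['qpos'])
s,Ws=shot('scene'); w,Ww=shot('wrist')
im=np.hstack([cv2.resize(x,(400,300),interpolation=cv2.INTER_CUBIC) for x in(s['image'][90:210,140:300],w['image'])])
cv2.imwrite('pics/p6.png',im[:,:,::-1])
```

```text
[ 0.55723892 -0.10607333  0.44306191] [ 1.79999091e+02  5.23188622e-03 -2.49529273e+01] [-2.52672138e-01  3.12616618e-01  1.41512647e+00  1.01412053e-06
  1.41394224e+00  1.75363477e+00]
```

View pics/p6.png

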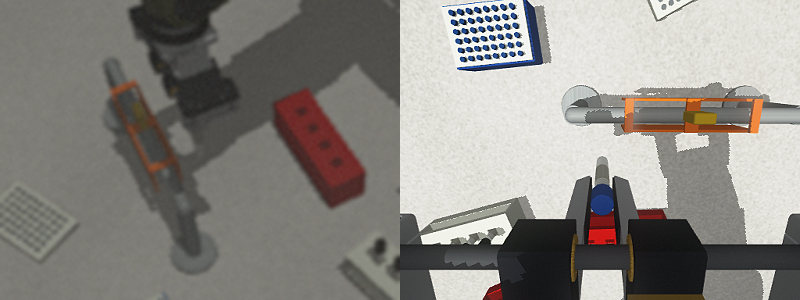

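servo_tool(motion=[[1, 0, 0, -4, 0], [1, 0, 0, -7.8, 0], [1, 0, 0, -7.8, 0], [1, 0.9, -0.4, -7.8, 0], [1, 1.8, -0.85, -7.8, 0], [1, 2.7, -1.3, -7.8, 0], [1, 3.2, -1.5, -7.8, 0], [1, 3.6, -1.7, -7.8, 0], [1, 4.1, -1.9, -7.8, 0], [1, 4.5, -2.1, -7.8, 0]])

```text
time_s: 17.77
ee_pos: [0.6025, -0.1271, 0.3649]
eef_rot: [3.142, 0.001, -0.437]
force: [-2.0, 1.0, -1.1]
grip_width: 0.0166
grip_force: 15.0
```

servo_tool(motion=[[1, 0.4, -0.2, 0, 0], [1, 0.8, -0.4, 0, 0], [1, 1.2, -0.6, 0, 0], [1, 1.6, -0.8, 0, 0], [1, 2.0, -0.95, 0, 0], [1, 2.5, -1.2, 0, 0], [1, 2.5, -1.2, 0, 0]])

```text
time_s: 18.65
ee_pos: [0.6275, -0.1393, 0.3652]
eef_rot: [-3.142, -0.001, -0.437]
force: [-0.2, -0.2, 2.0]
grip_width: 0.0161
grip_force: 15.0
```

Run:
```python
from h import *
o=ctrl.get_obs(); print(o['ee_pos'],o['force'])
w,Ww=shot('wrist'); s,Ws=shot('scene')
im=np.hstack([cv2.resize(x,(400,300),interpolation=cv2.INTER_CUBIC) for x in(s['image'][90:210,140:300],w['image'][60:300,100:420])])
cv2.imwrite('pics/p7.png',im[:,:,::-1])
```

```text
[ 0.62754776 -0.13927929  0.36521552] [-0.24688522 -0.19756932  1.98629832]
```

View pics/p7.png

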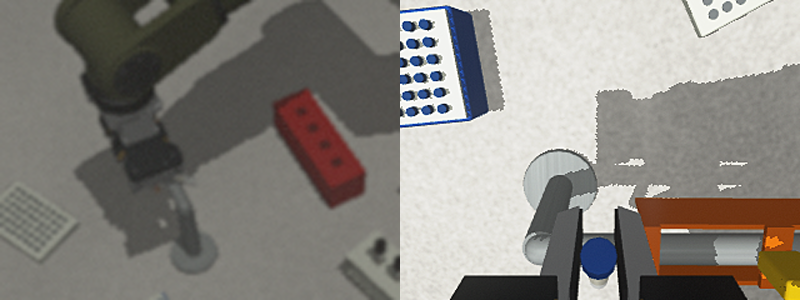

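servo_tool(motion=[[1, 0, 0, 2, 0], [1, 0, 0, 5, 0], [1, 0, 0, 9, 0], [1, 0, 0, 12, 0], [1, 0, 0, 12, 0]])

```text
time_s: 19.38
ee_pos: [0.6269, -0.139, 0.4874]
eef_rot: [-3.141, -0.004, -0.437]
force: [0.4, 0.1, -0.7]
grip_width: 0.0159
grip_force: 15.0
```

```bash
cat > m.py <<'E'
from h import *
o=ctrl.get_obs(); p=np.array(o['ee_pos']); print(p,o['force'],o['grip_width'],o['grip_force'])
yaw=o['eef_rot'][2]; tx=np.array([np.cos(yaw),np.sin(yaw),0]); G=p-[0,0,.18]
def foot(th,L=.088): t=np.radians(th); return G-L*(np.sin(t)*tx+np.array([0,0,np.cos(t)]))
for nm in('scene','wrist','top'):
    c,W=shot(nm); np.savez(f'm_{nm}.npz',im=c['image'],W=W)
    print(nm,'G',proj(c,W,G).round(1),{t:proj(c,W,foot(t)).round(1).tolist() for t in(0,25,35,45,55,65)})
    g=cv2.cvtColor(c['image'],cv2.COLOR_RGB2GRAY); q=proj(c,W,foot(45)).round().astype(int)
    if nm=='top': continue
    y0,x0=max(q[1]-16,0),max(q[0]-16,0); print(x0,y0)
    for r in g[y0:y0+32,x0:x0+32]: print(' '.join('%3d'%v for v in r))
E
python3 m.py
```

```text
[ 0.62693997 -0.13895208  0.48742308] [ 0.35672702  0.07399426 -0.70397995] 0.015903277047295987 14.999944120645523
scene G [191.3 135. ] {0: [195.8, 152.0], 25: [206.2, 146.1], 35: [209.8, 143.2], 45: [212.8, 140.0], 55: [215.2, 136.6], 65: [217.0, 133.1]}
197 124
 44  44  44  44  43  47  46  44  43  62  96 115 118 111  96  83  76  78  78  79  80  78  80  78  77  80  76  78  76  78  80  78
 44  45  47  45  43  50  47  49  45  50  78  98  97  87  82  78  78  79  77  81  80  80  80  79  78  79  77  78  77  77  77  79
 40  46  43  42  44  45  47  47  43  44  62  82  79  76  76  78  79  79  79  80  76  78  77  78  78  80  80  79  79  78  77  79
 45  44  44  48  44  41  45  45  44  42  50  68  77  77  78  77  81  79  81  78  78  79  81  79  77  78  77  77  79  79  78  76
 46  46  46  47  47  45  47  40  42  40  49  71  78  80  80  79  79  78  76  78  80  80  79  80  79  78  78  77  77  77  78  77
 45  43  45  46  42  43  40  43  43  50  59  71  79  80  78  80  79  79  79  79  77  77  78  78  79  78  78  78  79  78  79  78
 46  43  41  40  42  45  45  48  53  59  68  75  79  79  77  81  7
[... 6947 characters left out ...]
  38  40  43  42  41  42  42  41  44  42  41  42
 41  41  43  42  43  38  43  42  43  40  42  42  43  44  41  43  39  41  41  38  40  41  41  40  41  41  40  42  41  41  40  45
 47  44  38  40  41  39  40  42  41  41  43  40  40  39  41  42  42  42  43  40  42  42  43  41  39  39  41  44  42  43  42  40
 40  40  42  40  41  40  40  42  41  40  39  41  39  38  41  38  40  38  40  40  40  41  39  40  40  38  38  38  37  39  37  39
 41  39  36  41  38  38  41  38  38  41  43  42  42  42  42  42  49  48  46  45  47  47  47  48  52  53  53  52  52  50  57  54
top G [343.6 147.8] {0: [335.3, 155.2], 25: [329.9, 168.3], 35: [328.4, 172.8], 45: [327.2, 176.6], 55: [326.5, 179.7], 65: [326.2, 182.0]}
```

Run:
```python
from h import *
o=ctrl.get_obs(); p=np.array(o['ee_pos']); yaw=o['eef_rot'][2]; tx=np.array([np.cos(yaw),np.sin(yaw),0]); ty=np.array([-np.sin(yaw),np.cos(yaw),0]); G=p-[0,0,.18]
def pl(c,W,u,v):
    a,d=ray(c,W,u,v); X=a+d*((G-a)@ty)/(d@ty)-G; return np.array([X@tx,X[2]])*1000
c,W=shot('scene'); g=cv2.cvtColor(c['image'],cv2.COLOR_RGB2GRAY).astype(float)
sub=g[134:146,200:218]-80; k=sub>6; k[:3]&=True
n,l=cv2.connectedComponents(k.astype(np.uint8)); i=np.bincount(l[l>0]).argmax(); k=l==i
v,u=np.nonzero(k); w=sub[v,u]; u=u+200.;v=v+134.
m=np.array([np.average(u,weights=w),np.average(v,weights=w)]); C=np.cov(u,v,aweights=w); e=np.linalg.eigh(C)[1][:,1]; e*=np.sign(e[0])
t=(np.c_[u,v]-m)@e; A=m+e*t.min(); B=m+e*t.max(); print(m,e,A,B,len(u))
a,b=pl(c,W,*A),pl(c,W,*B); print('plane pts (x,z) mm',a,b,'tilt',np.degrees(np.arctan2(a[0]-b[0],a[1]-b[1])),'from G',np.degrees(np.arctan2(-b[0],-b[1])),np.hypot(*b))
# blue cap in wrist view
w,Ww=shot('wrist'); h=cv2.cvtColor(w['image'],cv2.COLOR_RGB2HSV); kb=cv2.inRange(h,(100,90,30),(130,255,255)); kb[:,:200]=0;kb[:,320:]=0;kb[:200]=0
v,u=np.nonzero(kb); print('cap',u.min(),u.max(),v.min(),v.max())
def cyl(th,s0,s1,r):
    th=np.radians(th); ax=np.sin(th)*tx+np.cos(th)*np.array([0,0,1]); pr=np.cos(th)*tx-np.sin(th)*np.array([0,0,1])
    q=np.array([proj(w,Ww,G+ax*s+r*(np.cos(f)*ty+np.sin(f)*pr)) for s in(s0,s1) for f in np.linspace(0,6.28,24)]); return q[:,1].min().round(1),q[:,1].max().round(1)
for th in(30,35,40,45,50): print(th,'cap',cyl(th,-.008,.012,.0085),'body',cyl(th,-.088,-.008,.0062))
```

```text
[207.91603053 139.95877863] [0.92281353 0.38524692] [202.1816613 137.5648518] [213.32664958 142.21754948] 41
plane pts (x,z) mm [-30.99185927 -27.04097338] [-62.9643782 -70.3566869] tilt 36.43205434316747 from G 41.82634673073052 94.41703402559008
cap 244 273 250 282
30 cap (np.float64(236.5), np.float64(268.3)) body (np.float64(243.6), np.float64(265.6))
35 cap (np.float64(234.8), np.float64(269.4)) body (np.float64(244.9), np.float64(274.9))
40 cap (np.float64(233.2), np.float64(270.5)) body (np.float64(246.2), np.float64(284.2))
45 cap (np.float64(231.9), np.float64(271.4)) body (np.float64(247.5), np.float64(293.7))
50 cap (np.float64(230.7), np.float64(272.2)) body (np.float64(248.9), np.float64(303.2))
```

```bash
cat > fit.py <<'E'
from h import *
from scipy.optimize import least_squares
o=ctrl.get_obs(); p=np.array(o['ee_pos']); yaw=o['eef_rot'][2]; tx=np.array([np.cos(yaw),np.sin(yaw),0]); ty=np.array([-np.sin(yaw),np.cos(yaw),0]); Z=np.array([0,0,1.]); G=p-[0,0,.18]
def run(tipA,tipB,capmin,capmax,bodymax):
    c,W=shot('scene'); w,Ww=shot('wrist')
    def model(q):
        th,x,z=q[0],q[1]/1e3,q[2]/1e3; ax=np.sin(th)*tx+np.cos(th)*Z; pr=np.cos(th)*tx-np.sin(th)*Z; C=G+x*tx+z*Z  # cap centre
        def rows(s0,s1,r):
            v=np.array([proj(w,Ww,C+ax*s+r*(np.cos(f)*ty+np.sin(f)*pr))[1] for s in(s0,s1) for f in np.linspace(0,6.28,24)]); return v.min(),v.max()
        F=C-.09*ax; cap=rows(-.01,.01,.0085); body=rows(-.09,-.01,.0062)
        d=proj(c,W,F)-proj(c,W,C); e=(np.array(tipB)-tipA); e/=np.hypot(*e); d/=np.hypot(*d)
        return np.r_[proj(c,W,F)-tipB,(d[0]*e[1]-d[1]*e[0])*10,cap[0]-capmin,cap[1]-capmax,body[1]-bodymax]/np.array([1,1,1,2,2,2])
    s=least_squares(model,[.7,0,0]); print('tilt',np.degrees(s.x[0]),'cap centre rel grasp (x,z) mm',s.x[1:],'res',s.fun.round(2))
E
python3 -c "
from fit import *
run((202.2,137.6),(213,141.8),250,282,286)"
```

```text
tilt 36.23188824509178 cap centre rel grasp (x,z) mm [-8.02741764  1.55526074] res [-0.17  0.74 -0.27 -0.4   0.46  0.24]
```

servo_tool(motion=[[1, -4.7, 16, 0, 0], [1, -4.7, 16, 0, 0], [1, -4.7, 16, 0, 0], [1, -4.7, 16, -4, 0], [1, -4.7, 16, -8, 0], [1, -4.7, 16, -12, 0], [1, -4.7, 16, -16, 0], [1, -4.7, 16, -20, 0], [1, -4.7, 16, -21.2, 0], [1, -4.7, 16, -22, 0], [1, -4.7, 16, -22.5, 0], [1, -4.7, 16, -23, 0], [1, -4.7, 16, -23.2, 0], [1, -4.7, 16, -23.4, 0]])

```text
time_s: 21.48
ee_pos: [0.5806, 0.0208, 0.2518]
eef_rot: [-3.141, -0.002, -0.437]
force: [3.9, -1.8, 5.6]
grip_width: 0.0161
grip_force: 15.0
```

servo_tool(motion=[[1, 0, 0, -0.2, 0], [1, 0, 0, -0.4, 0], [1, 0, 0, -0.55, 0], [1, 0, 0, -0.65, 0], [1, 0, 0, -0.65, 0]])

```text
time_s: 22.1
ee_pos: [0.5817, 0.0204, 0.2475]
eef_rot: [-3.139, -0.008, -0.437]
force: [8.7, -4.0, 14.0]
grip_width: 0.0165
grip_force: 15.0
```

servo_tool(motion=[[1, 0, 0, 1, 0], [1, 0, 0, 5, 0], [1, 0, 0, 10, 0], [1, 0, 0, 15, 0], [1, 0, 0, 20, 0], [1, 0, 0, 20, 0], [1, 0, 0, 20, 0]])

```text
time_s: 22.98
ee_pos: [0.5801, 0.021, 0.4436]
eef_rot: [3.141, 0.002, -0.437]
force: [0.7, -0.5, -0.9]
grip_width: 0.0162
grip_force: 15.0
```

Run:
```python
from fit import *
print(p,o['grip_width'],o['grip_force'],o['force'])
w,Ww=shot('wrist'); h=cv2.cvtColor(w['image'],cv2.COLOR_RGB2HSV); kb=cv2.inRange(h,(100,90,30),(130,255,255)); kb[:,:200]=0;kb[:,320:]=0;kb[:200]=0
v,u=np.nonzero(kb); print('cap',u.min(),u.max(),v.min(),v.max())
g=cv2.cvtColor(w['image'],cv2.COLOR_RGB2GRAY); print(g[v.max()-4:v.max()+34,254:263:2].tolist())
c,W=shot('scene'); q=proj(c,W,G-.064*tx-.064*Z).round().astype(int); print(q,proj(c,W,G)); g=cv2.cvtColor(c['image'],cv2.COLOR_RGB2GRAY)
x0,y0=q[0]-16,q[1]-12; print(x0,y0)
for r in g[y0:y0+22,x0:x0+26]: print(' '.join('%3d'%a for a in r))
```

```text
[0.58006144 0.02097512 0.44358876] 0.016194836411248737 14.996926188468933 [ 0.7334477  -0.46510233 -0.90889497]
cap 244 273 249 282
[[46, 52, 59, 55, 46], [47, 43, 47, 43, 45], [37, 43, 43, 43, 42], [24, 34, 40, 38, 33], [184, 51, 23, 32, 90], [171, 197, 149, 178, 160], [165, 180, 179, 166, 149], [170, 175, 175, 161, 146], [190, 177, 172, 158, 144], [199, 196, 191, 176, 184], [210, 192, 197, 190, 174], [215, 216, 187, 183, 199], [224, 230, 230, 223, 220], [225, 227, 229, 221, 219], [218, 218, 224, 220, 211], [210, 207, 214, 216, 212], [218, 213, 211, 220, 221], [227, 220, 227, 228, 215], [227, 213, 225, 228, 209], [224, 212, 216, 216, 214], [219, 220, 217, 211, 223], [212, 220, 223, 213, 217], [220, 218, 226, 225, 223], [226, 218, 219, 228, 224], [218, 215, 218, 224, 213], [217, 216, 221, 223, 214], [209, 219, 219, 219, 223], [214, 218, 216, 220, 219], [224, 213, 216, 224, 216], [222, 215, 215, 215, 219], [218, 223, 207, 212, 222], [222, 228, 210, 220, 212], [226, 228, 220, 221, 214], [237, 236, 237, 233, 237], [192, 192, 194, 195, 190], [10, 9, 12, 10, 10], [29, 28, 30, 31, 32], [3
[... 1653 characters left out ...]
 110 119 124 125 125 124 124 123 124 125 127 129 124 110  85  58  48  48  53
 69  72  81  92 106 118 122 125 124 124 125 127 127 129 128 126 127 126 128 130 125 102  71  51  48  44
 83 100 107 118 123 127 126 127 126 124 126 130 130 128 128 125 125 126 127 126 124 109  86  62  48  47
111 121 123 126 128 125 126 127 124 126 124 126 128 128 128 126 124 124 124 126 126 119 108  82  62  46
126 126 125 127 124 126 127 126 127 126 125 124 125 128 125 124 126 126 125 125 126 125 123 106  78  56
126 126 125 122 125 126 124 125 124 124 124 124 125 126 126 126 126 127 127 125 124 125 126 122 104  76
128 127 125 126 126 124 124 124 125 125 125 126 124 127 126 129 127 126 126 127 124 123 126 126 123 103
```

servo_tool(motion=[[1, -3, 1.4, -4, 0], [1, -3, 1.4, -9, 0], [1, -3, 1.4, -14, 0], [1, -3, 1.4, -18, 0], [1, -3, 1.4, -18.7, 0], [1, -2.6, 1.2, -18.9, 0], [1, -2.2, 1.0, -19.1, 0], [1, -1.8, 0.8, -19.2, 0], [1, -1.4, 0.65, -19.3, 0], [1, -1.0, 0.5, -19.4, 0], [1, -0.6, 0.3, -19.5, 0], [1, -0.2, 0.1, -19.6, 0], [1, 0.2, -0.1, -19.7, 0], [1, 0.6, -0.3, -19.75, 0], [1, 1.0, -0.5, -19.75, 0]])

```text
time_s: 24.95
ee_pos: [0.5905, 0.0158, 0.2471]
eef_rot: [3.142, 0.0, -0.437]
force: [-1.2, -0.1, 0.8]
grip_width: 0.0162
grip_force: 15.0
```

servo_tool(motion=[[1, 0.3, -0.1, 1, 0], [1, 0, 0, 5, 0], [1, 0, 0, 10, 0], [1, 0, 0, 15, 0], [1, 4, -17, 22, 0], [1, 4, -17, 24, 0], [1, 4, -17, 24, 0], [1, 4, -17, 24, 0], [1, 4, -17, 24, 0], [1, 4, -17, 24, 0]])

```text
time_s: 26.2
ee_pos: [0.6303, -0.1528, 0.4865]
eef_rot: [3.142, 0.001, -0.435]
force: [-0.2, 0.0, 0.0]
grip_width: 0.0166
grip_force: 15.0
```

```bash
cat > q.py <<'E'
from fit import *
print(o['time_s'],p,o['grip_width'],o['grip_force'],o['force'])
w,Ww=shot('wrist'); h=cv2.cvtColor(w['image'],cv2.COLOR_RGB2HSV); kb=cv2.inRange(h,(100,90,30),(130,255,255)); kb[:,:200]=0;kb[:,320:]=0;kb[:200]=0
v,u=np.nonzero(kb); print('cap',u.min(),u.max(),v.min(),v.max())
g=cv2.cvtColor(w['image'],cv2.COLOR_RGB2GRAY); print('body col mean',v.max()-4,g[v.max()-4:v.max()+34,254:263].mean(1).round().astype(int).tolist())
c,W=shot('scene'); q=proj(c,W,G-.064*tx-.064*Z).round().astype(int); print(q,proj(c,W,G)); g=cv2.cvtColor(c['image'],cv2.COLOR_RGB2GRAY)
x0,y0=q[0]-16,q[1]-12; print(x0,y0)
for r in g[y0:y0+22,x0:x0+26]: print(' '.join('%3d'%a for a in r))
E
python3 q.py
```

```text
26.2 [ 0.63026139 -0.15275349  0.48647615] 0.016585861943263835 14.998176544904709 [-0.21840891  0.00839198  0.04300438]
cap 244 281 223 282
body col mean 278 [53, 45, 44, 36, 59, 174, 177, 171, 171, 180, 200, 198, 216, 227, 221, 223, 225, 226, 226, 233, 219, 136, 58, 35, 41, 42, 41, 41, 40, 47, 55, 53, 53, 55, 48, 32, 35, 38]
[209 139] [187.27254298 133.59778221]
193 127
 44  42  46  49  47  41  42  43  42  45  69  82  79  80  77  79  79  78  78  78  80  78  78  78  78  79
 47  46  44  41  45  39  44  48  50  59  68  74  76  78  76  78  78  79  80  79  80  80  80  80  78  77
 45  38  40  41  47  49  52  60  64  67  71  78  77  79  78  80  80  80  82  82  79  79  79  77  78  79
 42  42  50  53  60  64  65  64  63  63  66  73  79  77  80  80  81  81  77  80  79  80  79  78  78  79
 51  53  64  67  71  70  66  59  54  60  64  73  77  79  80  79  80  78  78  80  79  82  78  77  79  79
 63  67  67  67  67  66  64  63  67  65  68  74  80  79  77  79  79  79  81  79  78  79  79  79  78  79
 69  68  66  68  65  64  68  68  75  74  74  77  78  78  81  80  77  79  80  78  79  81  77  78  79  
[... 862 characters left out ...]
  63  61  58  57  66  78  77  77  79  76  77  79  80  78  78  78  79  76  78
 65  68  66  64  67  67  65  63  64  57  55  65  75  78  78  78  80  78  80  80  78  78  75  77  78  78
 66  73  74  68  67  65  68  68  63  61  56  62  78  82  79  80  77  78  80  79  80  78  79  80  78  78
 63  70  76  69  67  64  69  76  78  72  65  59  77  84  80  80  78  78  79  76  77  76  79  79  78  79
 64  65  76  74  70  73  79  92  95  88  73  65  66  79  84  78  79  79  79  78  78  79  77  78  77  77
 65  62  72  75  77  81  87  97 101  95  82  68  64  73  84  82  78  78  78  76  80  77  78  78  75  77
 70  63  72  78  76  80  86  96 102  98  89  75  64  67  80  83  79  81  79  78  77  77  78  78  78  89
```

Run:
```python
from fit import *
c,W=shot('scene'); g=cv2.cvtColor(c['image'],cv2.COLOR_RGB2GRAY).astype(float)
sub=g[133:143,196:214]-80; k=(sub>6).astype(np.uint8); n,l=cv2.connectedComponents(k); k=l==np.bincount(l[l>0]).argmax()
v,u=np.nonzero(k); w=sub[v,u]; u=u+196.;v=v+133.; m=np.array([np.average(u,weights=w),np.average(v,weights=w)]); e=np.linalg.eigh(np.cov(u,v,aweights=w))[1][:,1]; e*=np.sign(e[0]); t=(np.c_[u,v]-m)@e
A,B=m+e*t.min(),m+e*t.max(); print(A,B)
for bm in(288,289.5,291): run(A,B,249,282,bm)
```

```text
[198.10355874 134.72346848] [210.81835199 139.48505224]
tilt 37.974234184881986 cap centre rel grasp (x,z) mm [-10.25765932  -3.92265249] res [-0.48  1.11 -0.05 -0.15  0.17  0.52]
tilt 38.576625536671465 cap centre rel grasp (x,z) mm [-10.06919464  -3.76744668] res [-0.35  0.91  0.07 -0.21  0.27  0.35]
tilt 39.17880772117133 cap centre rel grasp (x,z) mm [-9.89463417 -3.59923662] res [-0.22  0.7   0.19 -0.27  0.37  0.19]
```

servo_tool(motion=[[1, -10, 15, -4, 90], [1, -10, 15, -4, 90], [1, -10, 15, -4, 90], [1, -10, 15, -4, 90], [1, -10, 15, -4, 90], [1, -10, 15, -4, 90], [1, -10, 15, -4, 90], [1, -10, 15, -4, 90], [1, -10, 15, -4, 90], [1, -10, 15, -4, 90], [1, -10, 15, -4, 90]])

```text
time_s: 28.02
ee_pos: [0.5302, -0.0041, 0.4472]
eef_rot: [3.141, -0.0, 1.132]
force: [0.7, -0.4, -0.4]
grip_width: 0.0164
grip_force: 15.0
```

Run:
```python
from fit import *
print(o['time_s'],p,np.degrees(yaw))
def foot(th): t=np.radians(th); return G-.088*(np.sin(t)*tx+np.cos(t)*Z)
for nm in('top','scene'):
    c,W=shot(nm); q=proj(c,W,foot(42)).round().astype(int); print(nm,'G',proj(c,W,G).round(1),{t:proj(c,W,foot(t)).round(1).tolist() for t in(30,36,42,48)})
    g=cv2.cvtColor(c['image'],cv2.COLOR_RGB2GRAY); x0,y0=q[0]-14,q[1]-13; print(x0,y0)
    for r in g[y0:y0+26,x0:x0+28]: print(' '.join('%3d'%a for a in r))
```

```text
28.025 [ 0.53022064 -0.00411281  0.44718912] 64.87337994208525
top G [282.7 193. ] {30: [296.3, 203.1], 36: [299.4, 204.2], 42: [302.3, 205.3], 48: [305.0, 206.2]}
288 192
 50  49  51  55  51  47  53  47  53  48  52  47  54  44  51  52  51  52  50  52  56  52  49  43  52  53  50  55
 55  51  45  46  49  45  56  42  49  50  48  49  49  50  48  48  55  45  51  54  55  49  50  48  56  49  51  53
 45  48  43  45  44  49  49  51  48  44  47  45  48  40  47  47  44  48  43  49  45  46  46  51  47  43  48  45
 42  48  49  49  43  43  42  44  51  41  51  43  41  40  38  43  43  46  45  43  44  41  49  45  48  54  49  48
 42  48  39  41  43  38  36  41  43  39  46  45  47  43  48  43  46  46  43  46  49  43  49  43  43  46  43  50
 39  36  39  39  36  40  45  40  43  38  43  45  42  38  37  38  40  48  42  40  34  45  45  45  42  45  43  47
 31  27  37  37  40  35  34  38  34  37  32  34  42  35  35  37  36  36  45  40  40  43  43  41  35  38  40  41
 24  37  35  35  17  36  35  31  32  37  32  42  37  29  33  39  38  31  40  37  42  41  40  35  37  39  38  39
 31  12  20  36  28  32  36  32 
[... 4306 characters left out ...]
  77  79  77  75  71  74  75
110 119 121 121 119 121 120 120 121 123 121 124 119 106  93  85  76  74  75  76  73  78  77  79  79  76  81  79
 86 103 114 121 118 119 121 120 122 120 118 121 123 119 117 106  87  79  77  75  75  77  78  81  79  80  78  77
 77  85 101 114 119 122 121 121 121 124 120 122 122 122 123 120  99  80  77  78  80  79  79  82  80  79  80  80
 78  77  86 100 116 123 119 120 120 120 122 121 122 122 121 114  96  78  81  79  76  79  79  78  77  79  82  94
 77  78  77  87 104 118 116 110 112 116 121 122 125 123 116 101  85  76  79  77  78  78  77  76  78  78  93 108
 81  78  77  79  86  98  95  87  91 109 121 125 125 116 100  86  77  78  79  80  81  79  78  79  80  94 113 120
```

servo_tool(motion=[[1, -4, -1.6, -5, 0], [1, -4, -1.6, -10, 0], [1, -4, -1.6, -15, 0], [1, -4, -1.6, -18, 0], [1, -4, -1.6, -18.7, 0], [1, -4, -1.6, -18.7, 0], [1, -4, -1.6, -18.7, 0]])

```text
time_s: 29.0
ee_pos: [0.4906, -0.0201, 0.2615]
eef_rot: [3.14, -0.001, 1.134]
force: [0.3, -0.1, -0.1]
grip_width: 0.0163
grip_force: 15.0
```

servo_tool(motion=[[1, 0, 0, -0.4, 0], [1, 0, 0, -0.4, 0], [1, 0, 0, -0.4, 0]])

```text
time_s: 29.38
ee_pos: [0.4903, -0.0201, 0.2563]
eef_rot: [3.141, -0.0, 1.134]
force: [-0.2, 1.2, -0.5]
grip_width: 0.0166
grip_force: 15.0
```

servo_tool(motion=[[1, 0, 0, -0.3, 0], [1, 0, 0, -0.3, 0]])

```text
time_s: 29.62
ee_pos: [0.4902, -0.0201, 0.2529]
eef_rot: [-3.141, 0.0, 1.134]
force: [0.7, 0.5, -0.3]
grip_width: 0.0165
grip_force: 15.0
```

servo_tool(motion=[[1, 0, 0, -0.3, 0], [1, 0, 0, -0.3, 0]])

```text
time_s: 29.88
ee_pos: [0.4902, -0.0201, 0.2499]
eef_rot: [-3.141, 0.0, 1.134]
force: [-0.2, -0.3, -0.3]
grip_width: 0.0165
grip_force: 15.0
```

servo_tool(motion=[[1, 0, 0, -0.2, 0], [1, 0, 0, -0.2, 0]])

```text
time_s: 30.12
ee_pos: [0.4905, -0.0199, 0.2485]
eef_rot: [3.141, -0.001, 1.134]
force: [0.2, 3.0, 4.9]
grip_width: 0.0161
grip_force: 15.0
```

servo_tool(motion=[[1, 0, 0, -0.2, 0], [1, 0, 0, -0.2, 0]])

```text
time_s: 30.38
ee_pos: [0.4908, -0.0197, 0.2472]
eef_rot: [3.139, -0.002, 1.134]
force: [2.4, 6.3, 11.3]
grip_width: 0.0167
grip_force: 15.0
```

servo_tool(motion=[[1, 0, 0, -0.2, 0], [1, 0, 0, -0.2, 0]])

```text
time_s: 30.62
ee_pos: [0.4905, -0.0199, 0.2447]
eef_rot: [3.14, -0.001, 1.134]
force: [2.3, 2.3, 4.7]
grip_width: 0.0166
grip_force: 15.0
```

servo_tool(motion=[[1, 0, 0, 4, 0], [1, 0, 0, 10, 0], [1, 0, 0, 16, 0], [1, 0, 0, 22, 0], [1, 13.6, -12, 24.2, -90], [1, 13.6, -12, 24.2, -90], [1, 13.6, -12, 24.2, -90], [1, 13.6, -12, 24.2, -90], [1, 13.6, -12, 24.2, -90], [1, 13.6, -12, 24.2, -90], [1, 13.6, -12, 24.2, -90], [1, 13.6, -12, 24.2, -90], [1, 13.6, -12, 24.2, -90], [1, 13.6, -12, 24.2, -90], [1, 13.6, -12, 24.2, -90]])

```text
time_s: 32.5
ee_pos: [0.6263, -0.1401, 0.4859]
eef_rot: [3.141, 0.0, -0.435]
force: [0.8, 0.0, -0.3]
grip_width: 0.0165
grip_force: 15.0
```

```bash
python3 q.py
python3 - <<'E'
from fit import *
c,W=shot('scene')
# calibration check of scene vs top: bar end / bottle cap blue triangulation
t,Wt=shot('top')
def blue(c,x0,x1,y0,y1):
    h=cv2.cvtColor(c['image'],cv2.COLOR_RGB2HSV); k=cv2.inRange(h,(100,120,60),(130,255,255)); s=k[y0:y1,x0:x1]; v,u=np.nonzero(s); return u.mean()+x0,v.mean()+y0,len(u)
a=blue(c,270,305,258,290); b=blue(t,155,190,120,150); P=onz(t,Wt,b[0],b[1],.1); print(a,b,P,'scene proj',proj(c,W,P),'scene onz',onz(c,W,a[0],a[1],.1))
E
```

```text
32.5 [ 0.62625959 -0.14013309  0.4859421 ] 0.01647481307700942 14.999402314424515 [ 0.82582928  0.00243971 -0.28752359]
cap 244 273 248 283
body col mean 279 [45, 44, 38, 41, 155, 181, 175, 173, 171, 171, 189, 196, 193, 209, 231, 240, 142, 94, 30, 39, 41, 41, 40, 39, 43, 54, 53, 51, 52, 52, 51, 52, 54, 48, 31, 34, 37, 39]
[213 140] [191.25525132 134.92491732]
197 128
 45  44  47  49  50  46  44  41  39  42  49  70  80  80  78  81  78  80  79  77  79  79  78  79  77  75
 46  47  45  44  46  40  43  39  45  48  56  70  78  79  78  79  81  79  79  79  77  79  78  77  79  80
 46  44  40  39  43  43  45  49  55  62  67  74  77  79  78  81  80  78  80  78  79  77  79  79  80  79
 40  42  41  45  52  57  58  59  60  65  69  74  76  80  79  81  77  78  79  77  79  79  78  78  80  77
 46  46  50  55  65  70  69  64  54  60  68  72  78  80  80  79  78  77  80  81  78  79  82  79  76  79
 58  59  64  69  70  70  68  62  53  61  67  73  80  80  78  79  78  78  80  77  80  78  79  79  78  78
 69  69  68  68  65  66  65  64  65  70  74  77  75  78  80  78  79  78  79  78  80  80  78  77  77  78
 7
[... 1101 characters left out ...]
  79  79  78  80  77  78  77  76  79  78
 73  68  66  67  66  66  62  61  65  79  83  82  79  79  78  77  76  79  78  80  79  77  80  79  80  77
 84  71  67  70  74  76  74  68  63  76  83  83  78  79  78  78  78  79  79  77  78  77  77  77  76  78
101  81  69  77  88  96  89  74  65  68  83  81  78  80  79  79  78  79  79  77  78  76  77  78  82  89
113  95  76  85  96 103  95  83  67  64  78  83  80  78  78  78  74  78  77  76  78  80  90  94  97 109
(np.float64(286.8), np.float64(269.26666666666665), 30) (np.float64(167.98275862068965), np.float64(132.06896551724137), 58) [0.7178414  0.29774128 0.1       ] scene proj [286.99018103 267.67020245] scene onz [0.72217397 0.30024078 0.1       ]
```

```bash
cat > fit2.py <<'E'
from fit import *
def run2(tip,capmin,capmax,bodymax,low,dv=0.):
    c,W=shot('scene'); w,Ww=shot('wrist')
    def model(q):
        th,x,z=q[0],q[1]/1e3,q[2]/1e3; ax=np.sin(th)*tx+np.cos(th)*Z; pr=np.cos(th)*tx-np.sin(th)*Z; C=G+x*tx+z*Z
        def rows(s0,s1,r):
            v=np.array([proj(w,Ww,C+ax*s+r*(np.cos(f)*ty+np.sin(f)*pr))[1] for s in(s0,s1) for f in np.linspace(0,6.28,24)]); return v.min(),v.max()
        F=C-.09*ax; cap=rows(-.01,.01,.0085); body=rows(-.09,-.01,.0062)
        return np.r_[proj(c,W,F)-tip-[0,dv],(F[2]-G[2]-.0062*np.sin(th))*1e3-low,cap[0]-capmin,cap[1]-capmax,body[1]-bodymax]/np.array([1,2,1,2,2,2])
    s=least_squares(model,[.7,0,0]); print('tilt',np.degrees(s.x[0]).round(1),'cap centre',s.x[1:].round(1),'res',s.fun.round(2))
E
python3 - <<'E'
from fit2 import *
for low in(-64.5,-65.5,-67): run2(np.array([213.3,139.3]),248,283,292,low)
run2(np.array([214,139.5]),248,283,293,-65.5)
E
```

```text
tilt 39.3 cap centre [-3.2  8.7] res [-1.21  0.29 -0.33 -0.49  0.62  0.58]
tilt 39.3 cap centre [-3.8  7.8] res [-1.03  0.35 -0.27 -0.44  0.56  0.5 ]
tilt 39.3 cap centre [-4.5  6.4] res [-0.76  0.44 -0.2  -0.36  0.46  0.39]
tilt 40.0 cap centre [-4.2  7.1] res [-1.36  0.18 -0.37 -0.48  0.61  0.66]
```

servo_tool(motion=[[1, -7.6, 17.5, 0, 0], [1, -7.6, 17.5, 0, 0], [1, -7.6, 17.5, 0, 0], [1, -7.6, 17.5, -5, 0], [1, -7.6, 17.5, -11, 0], [1, -7.6, 17.5, -17, 0], [1, -7.6, 17.5, -22, 0], [1, -7.6, 17.5, -23.6, 0], [1, -7.1, 17.3, -23.8, 0], [1, -6.6, 17.0, -24, 0], [1, -6.1, 16.8, -24.1, 0], [1, -5.6, 16.6, -24.2, 0], [1, -5.1, 16.3, -24.3, 0], [1, -4.6, 16.1, -24.4, 0], [1, -4.1, 15.9, -24.5, 0], [1, -3.6, 15.6, -24.6, 0], [1, -3.1, 15.4, -24.7, 0], [1, -2.6, 15.1, -24.75, 0]])

```text
time_s: 35.35
ee_pos: [0.6006, 0.0108, 0.2386]
eef_rot: [-3.142, 0.0, -0.437]
force: [-0.6, 0.3, 0.4]
grip_width: 0.0164
grip_force: 15.0
```

servo_tool(motion=[[1, 0, 0, 2, 0], [1, 0, 0, 7, 0], [1, 0, 0, 13, 0], [1, 0, 0, 19, 0], [1, 2.6, -15.1, 24.75, 0], [1, 2.6, -15.1, 24.75, 0], [1, 2.6, -15.1, 24.75, 0], [1, 2.6, -15.1, 24.75, 0], [1, 2.6, -15.1, 24.75, 0], [1, 2.6, -15.1, 24.75, 0]])

```text
time_s: 36.6
ee_pos: [0.6261, -0.1389, 0.4862]
eef_rot: [-3.142, 0.0, -0.435]
force: [-0.0, -0.1, -0.7]
grip_width: 0.0162
grip_force: 15.0
```

```bash
python3 q.py
```

```text
36.6 [ 0.62611547 -0.13885635  0.4862298 ] 0.016175570961639373 14.999843090772629 [-0.01756656 -0.11807541 -0.66120298]
cap 244 273 249 285
body col mean 281 [45, 46, 42, 28, 106, 218, 206, 188, 184, 184, 184, 184, 184, 184, 184, 184, 185, 173, 152, 154, 155, 158, 161, 93, 44, 51, 51, 51, 52, 52, 54, 47, 32, 34, 37, 40, 40, 41]
[214 140] [191.58058232 135.04372437]
198 128
 45  43  51  56  50  46  43  40  42  47  61  76  79  80  81  80  78  80  81  78  78  81  78  79  78  78
 45  43  45  51  44  41  42  43  44  51  68  79  80  80  79  79  79  78  78  76  79  79  79  82  79  79
 44  45  41  38  40  42  48  51  55  62  72  78  79  80  77  79  81  79  77  78  79  78  78  80  79  80
 41  45  46  44  50  54  58  62  63  66  70  77  78  79  81  79  79  78  80  80  78  81  78  78  79  78
 46  49  52  57  66  69  65  61  56  63  67  74  76  80  79  80  81  79  79  79  79  78  79  80  78  79
 55  62  61  68  71  69  61  56  57  62  68  73  77  79  77  79  80  79  80  79  81  78  76  78  76  79
 68  69  71  68  66  66  65  63  68  71  75  74  78  76  81  80  79  79  77  81  80  79  79  79  77
[... 864 characters left out ...]
  74  78  78  79  78  81  78  79  82  79  77  77  78  76  80  78  80  78  78
 67  66  66  62  60  57  57  65  73  77  80  80  78  78  78  77  78  79  77  79  80  77  76  78  79  78
 66  67  66  64  60  59  56  65  76  81  80  78  79  78  79  77  79  78  77  78  76  77  79  79  79  78
 66  67  68  65  65  61  62  66  77  84  79  81  78  79  79  77  77  78  76  78  78  78  79  79  81  76
 71  65  70  74  75  74  67  62  74  84  82  79  78  80  78  79  80  80  81  77  76  77  80  76  78  81
 80  67  76  90  93  87  74  62  67  80  84  79  78  80  81  79  78  78  78  79  77  76  78  80  89  94
 95  76  85  96 100  95  83  70  63  75  84  81  78  77  78  76  78  76  74  78  79  79  82  91 108 115
```

Run:
```python
from fit2 import *
for bm in(298,304):
  for tip in((215.8,138.3),(215.3,138.0)): run2(np.array(tip),249,285,bm,-58.8)
w,_=shot('wrist'); g=cv2.cvtColor(w['image'],cv2.COLOR_RGB2GRAY)
for r in range(284,308,2): print(r,g[r,240:280:2].tolist())
```

```text
tilt 42.4 cap centre [-2.7 11.1] res [-2.76  0.13 -0.76 -0.73  0.92  1.36]
tilt 42.2 cap centre [-2.4 11.3] res [-2.42  0.31 -0.67 -0.73  0.91  1.19]
tilt 45.0 cap centre [-3.7  8.7] res [-1.64 -0.13 -0.53 -0.9   1.08  0.75]
tilt 44.8 cap centre [-3.5  9. ] res [-1.28  0.04 -0.44 -0.9   1.08  0.57]
284 [26, 27, 247, 229, 234, 183, 167, 18, 32, 37, 30, 22, 61, 137, 218, 226, 234, 103, 21, 27]
286 [24, 48, 240, 223, 231, 158, 193, 213, 230, 213, 218, 203, 176, 116, 245, 227, 237, 181, 21, 27]
288 [24, 72, 229, 227, 230, 151, 184, 187, 203, 199, 186, 160, 148, 113, 237, 231, 229, 251, 19, 24]
290 [22, 70, 233, 238, 234, 161, 184, 190, 198, 191, 177, 166, 147, 108, 237, 225, 222, 245, 18, 27]
292 [20, 94, 233, 229, 223, 171, 183, 186, 201, 191, 177, 164, 143, 107, 231, 219, 232, 244, 9, 27]
294 [18, 155, 245, 239, 239, 240, 181, 184, 199, 190, 175, 162, 143, 171, 238, 253, 113, 255, 10, 24]
296 [19, 118, 135, 138, 146, 138, 184, 185, 200, 191, 176, 163, 136, 77, 45, 46, 48, 29, 16, 27]
298 [23, 33, 35, 37, 36, 34, 158, 160, 191, 196, 170, 134, 111, 33, 39, 40, 43, 42, 20, 25]
300 [20, 41, 39, 41, 42, 34, 164, 164, 160, 158, 149, 135, 109, 34, 42, 38, 42, 40, 18, 24]
302 [20, 41, 41, 38, 41, 38, 39, 178, 165, 160, 147, 140, 38, 40, 42, 40, 38, 42, 24, 26]
304 [21, 55, 53, 52, 53, 55, 53, 38, 77, 184, 92, 38, 52, 52, 54, 52, 53, 54, 24, 25]
306 [21, 51, 52, 52, 53, 52, 51, 55, 50, 47, 51, 52, 53, 50, 53, 53, 51, 54, 31, 25]
```

servo_tool(motion=[[1, 0, 0, 0, 0], [1, 0, 0, 0, 0], [1, 0, 0, 0, 0]])

```text
time_s: 37.52
ee_pos: [0.6262, -0.1401, 0.4861]
eef_rot: [-3.142, 0.0, -0.437]
force: [0.5, -0.1, 0.6]
grip_width: 0.0163
grip_force: 15.0
```

Run:
```python
from h import *
c,W=shot('scene'); h=cv2.cvtColor(c['image'],cv2.COLOR_RGB2HSV); k=cv2.inRange(h,(5,120,60),(18,255,255)); k[:,260:]=0;k[:100]=0;k[220:]=0
v,u=np.nonzero(k); print('orange',len(u),u.mean(),v.mean(),'expected cover mid',proj(c,W,np.array([.5533,-.2206,.14])))
w,_=shot('wrist'); kk=cv2.inRange(cv2.cvtColor(w['image'],cv2.COLOR_RGB2HSV),(5,120,60),(18,255,255)); print('wrist orange',kk.sum()//255)
o=ctrl.get_obs(); print(np.abs(o['joint_vel']).max(),o['grip_width'],o['time_s'])
print(ctrl.hand_in())
```

```text
orange 52 204.26923076923077 151.6346153846154 expected cover mid [196.72389792 139.84287737]
wrist orange 3425
0.0014264846357957721 0.016247428958111574 37.625
the job is handed in; nothing more can be done
None
```

I handed the job in at 37.6 s: the cover is hung astride the rail and let go, and the blue-capped tube is held still at about 45° by my camera estimate, cap end up, its foot about 25 cm above the bench. The moves give only shifts and a turn about the vertical, so I got the slant by pushing the tube against the rail bar and then dragging its foot along the bench. The hand-in returned no verdict.

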